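# Set the tank valve on the basin ledge

## Task

Two handwheel valves stand on the basin ledge. Crank the larger wheel anticlockwise (seen from above) by its upright knob until the knob is in line with the brass tab fixed beside that wheel, then let go. Leave the smaller valve as it is.

Things in the scene. Friction and masses are not known exactly. Their poses are not given: they have to be found in the camera images.
- valve_tab: the brass index tab of the larger valve: a fixed arm that runs out from the valve's neck under the wheel and turns up just outside the rim, its 16 mm wide pointer ending 104 mm from the wheel's axis at 88 mm above the ledge (lower than the top of the rim). The origin is on the ledge, exactly on the wheel's vertical axis; x points level from the axis towards the tab, z up. It does not move.
- valve_knob (a point): the upright black crank knob of the larger steel handwheel (wheel 146 mm across, rim 16 mm thick, rim top 96 mm above the ledge, three spokes, nothing else above the rim). The knob is a round pin 24 mm in diameter and 45 mm tall, from 97 to 142 mm above the ledge, 65 mm from the wheel's axis, and spins freely on its own axis, so a gripper that holds it need not turn with the wheel. The point is on the knob's axis, 124 mm above the ledge (27 mm above the knob's foot).
- valve_wheel (a joint): angle of the larger wheel, rad: 0 at the closed stop, grows anticlockwise seen from above, stop at 3.6. It starts 0.1 to 0.5; the tab lies 1.2 to 2.8 rad further on anticlockwise. Light dry friction (about 2 N at the knob); it stays where it is left.
- small_knob (a point): the crank knob of the smaller valve (wheel 90 mm across, rim top 61 mm, knob 16 mm in diameter and 30 mm tall with its top 92 mm above the ledge), which also has a tab of its own: to be left alone. The point is on the knob's axis, 80 mm above the ledge.

How it is judged:
By the outcome, as a careful person would: the job done as asked, in the order asked, and still so for the second after the job is handed in, with the robot touching nothing.
It also fails if it takes over 35 s, if anything falls off the work surface, if the arm or the gripper's body presses on something with over 40 N, if the wrist force passes 120 N, or if a joint passes its speed limit or range.

## Robot

A 6-joint arm with a two-finger parallel gripper is mounted at the origin on the work surface. World frame = base frame: x ahead of the robot, y to its left, z up, the work surface at z = 0. Lengths are in m, angles in rad, forces in N, time in s.
With the tool pointing down it reaches from about 0.375 to 0.9 m from the base axis. Payload 3.1 kg.
Tool frame: the origin (TCP) lies midway between the tips of the shut fingers; the grasp point (between the pads) lies robot.grip_point_offset behind it (robot.grip_point_offset is the distance from the TCP to the grasp point, in m); z points along the fingers, y is the direction in which the jaws open and shut (so a half turn about z gives the same grasp; the last joint's range is limited). The gripper opens to 87 mm and grips with 3 to 60 N. Pads are 19 mm wide; open, the fingers measure 117 mm over their backs; the gripper's body (75 mm by 190 mm) begins 51 mm behind the grasp point.
Start: joints at [0.99, 0.527, 1.433, -0, 1.181, -0.178], TCP at [0.245, 0.575, 0.223] pointing down, gripper open.
Joint ranges: [-3.08, 3.08], [-0.75, 2.2], [0.22, 2.44], [-1.43, 4.57], [0, 2.65], [-2.85, 2.85]. Speed limits (rad/s): [2.79, 2.79, 3.14, 3.14, 3.14, 3.14].

## Interface

Orientations are given as a unit quaternion [x, y, z, w].
In Python, from rig import robot, cams, hand_in gives the robot as it stands. The module is installed in compiled form; this text tells all that it offers.
- The arm moves only by the tool send_rows, never from a script. Its argument "steps" is one flat list of numbers, 5 for each row, row after row: the finger opening in m, from 0 to 0.087, then the shift along the tool's x, y, z in m, then the turn about the tool's z in rad. A call has 1 to 8 rows; each row is the pose to reach, as a shift and turn from the pose measured when the call began, along the tool's axes at that moment; what a row does not reach only later rows make up. A row lasts 1/8 s, in which the tool goes at most 62.5 mm and 10.7 degrees, less where a joint would pass 70% of its speed; a pose out of reach is approached as far as the arm can. A call with a gripper value outside its range is refused whole. The fingers move at their own pace and stop on an object; "force" is the grip in N (left out, the last holds). Time passes only in rows, so rows that repeat a pose let the fingers close. It gives the time, the measured TCP pose, the force and the opening at its end, in the units of the state.
- robot.get_obs(): the state, without advancing time (a new reading comes with each control period).
- cams.camera(name): name is "side" or "top"; returns a dict with "color" (420x560x3 uint8, red, green, blue), "range_z" (420x560 float32, m along the optical axis (not along the pixel's ray), 0 where there is no reading), "intrinsics" (3x3 intrinsics, pixels), "extrinsics" (4x4, takes a point from camera to world coordinates). Camera axes: x right, y down, z forward; pixel columns grow to the right and rows downward; lengths in m; the calibration is good to about 2 mm. A picture is of the moment at which its call begins.
- hand_in(): hands the job in, once; it reports no verdict.
The state is a dict: "time": time; "q": joint angles; "joint_velocities": joint speeds; "joint_torque": joint torques, N m; "position": TCP position; "tool_rot": TCP orientation; "ft_force": force on the tool from outside, world axes, zero at the start; "moment": the same for the moment, N m; "grip_width": finger opening in m.
Only numpy, scipy, OpenCV 4.12 (cv2) and the standard library are available. Lean on these libraries where they do the work, as an engineer would, in place of code of your own. Each camera call takes 0.05 s, during which the arm holds its last target.

## Working session

There is one attempt and no reset: what is moved stays moved. The work goes in short steps, Python scripts to look and compute and a tool call to move; the robot and the scene stay as the last step left them, time stands still between calls to the robot, and variables do not carry over. Pictures are saved under pics/ and viewed, and the job is handed in when it is done.

Besides the shell and the picture viewer there is one more tool, called after ">>>" as a command line: name --argument value ..., lists and objects as JSON in quotes. send_rows: Moves the arm, as the interface text tells. Its arguments: {"type":"object","properties":{"steps":{"type":"array","items":{"type":"number"}},"force":{"type":"number"}},"required":["steps"]}

```bash
mkdir -p pics
python3 - <<'E'
from rig import robot,cams
import cv2,numpy as np
o=robot.get_obs();print({k:np.round(v,4) for k,v in o.items()},robot.grip_point_offset)
for n in("top","side"):
    c=cams.camera(n);cv2.imwrite(f"pics/{n}0.png",c["color"][:,:,::-1]);np.savez(f"{n}0.npz",**c)
    print(n,c["intrinsics"],np.round(c["extrinsics"],4))
E
```

```text
{'time': np.float64(0.0), 'q': array([ 0.9895,  0.5285,  1.4339,  0.    ,  1.1814, -0.1785]), 'joint_velocities': array([-0.0006, -0.0006, -0.0013, -0.0008,  0.002 , -0.0007]), 'joint_torque': array([-8.00000e-04, -4.40048e+01, -1.76588e+01,  6.33000e-02,
        5.84000e-02, -2.00000e-04]), 'position': array([0.2446, 0.5744, 0.2216]), 'tool_rot': array([ 2.001e-01,  9.798e-01, -1.000e-03, -4.000e-04]), 'ft_force': array([-0.3893,  0.3742,  0.7469]), 'moment': array([-0.0371, -0.0166,  0.0082]), 'grip_width': np.float64(0.0868)} 0.0187
top [[469.86272342   0.         271.72773223]
 [  0.         469.86272342 209.53905476]
 [  0.           0.           1.        ]] [[ 0.0238 -0.9878  0.1539  0.4501]
 [-0.9997 -0.0221  0.0127 -0.0157]
 [-0.0092 -0.1542 -0.988   0.8584]
 [ 0.      0.      0.      1.    ]]
side [[542.76688166   0.         265.55715935]
 [  0.         542.76688166 211.02040896]
 [  0.           0.           1.        ]] [[ 0.9435 -0.2545  0.2124  0.3749]
 [-0.3315 -0.7303  0.5974 -0.5391]
 [ 0.003  -0.634  -0.7733  0.7927]
 [ 0.      0.      0.      1.    ]]
```

View pics/top0.png

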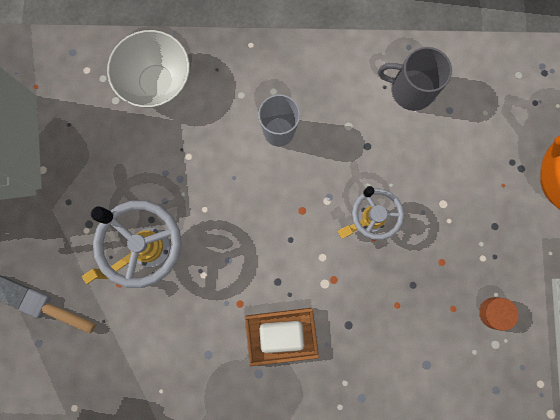

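View pics/side0.png

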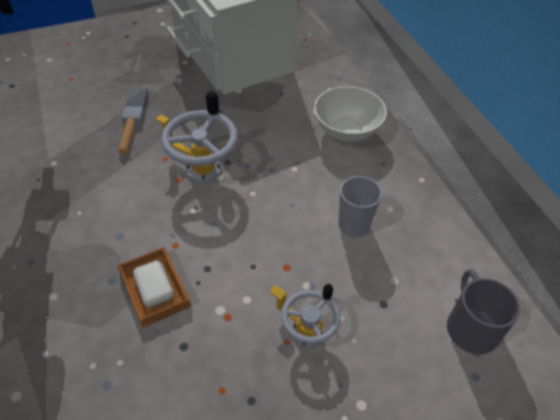

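The top view shows the large wheel at about (136,243) with its knob at (102,214) and tab end at (90,276). The small valve is at (378,213), and a grey box stands to the left at about (15,130). In the side view the large knob is at (212,103), with the box behind it.

```bash
cat > h.py <<'E'
import numpy as np,cv2
def load(n): return dict(np.load(n))
def pts(c):
    z=c["range_z"];K=c["intrinsics"];v,u=np.indices(z.shape)
    p=np.stack([(u-K[0,2])/K[0,0]*z,(v-K[1,2])/K[1,1]*z,z],-1)
    T=c["extrinsics"];P=p@T[:3,:3].T+T[:3,3];P[z==0]=np.nan;return P
def ray(c,u,v,h):
    K=c["intrinsics"];T=c["extrinsics"];d=T[:3,:3]@np.array([(u-K[0,2])/K[0,0],(v-K[1,2])/K[1,1],1.]);o=T[:3,3]
    return o+d*(h-o[2])/d[2]
def blob(m,uv):
    n,l,s,ce=cv2.connectedComponentsWithStats(m.astype(np.uint8))
    i=min(range(1,n),key=lambda i:(np.hypot(*(ce[i]-uv)) if s[i,4]>15 else 1e9));return l==i,ce[i],s[i]
E
python3 - <<'E'
from h import *
for n,kn,tab in(("top",(102,214),(90,276)),("side",(212,103),(163,120))):
    c=load(n+"0.npz");P=pts(c);hsv=cv2.cvtColor(c["color"],cv2.COLOR_RGB2HSV)
    print(n,"ledge z",np.nanmedian(P[...,2]), np.nanpercentile(P[...,2],[20,40,60]))
    m,ce,s=blob(c["color"].max(2)<35,np.array(kn));print("knob",ce,s,np.nanmedian(P[m],0),np.nanpercentile(P[m][:,2],[5,95]))
    y=(hsv[...,1]>140)&(hsv[...,2]>100)&(abs(hsv[...,0].astype(int)-22)<7)
    m,ce,s=blob(y,np.array(tab));print("tab",ce,s,np.nanmedian(P[m],0),np.nanpercentile(P[m][:,2],[5,50,95]))
    # rim: heights 0.085-0.1 
    for L in (0.0,):
        z=P[...,2]
        r=(z>.075)&(z<.105)&(hsv[...,1]<70)
        if n=="top": r[:, 200:]=0; r[:180]=0;r[:,:90]=0;r[300:]=0
        else: r[:,:155]=0;r[:,245:]=0;r[:100]=0;r[180:]=0
        q=P[r];print(len(q),np.median(q,0),q.min(0),q.max(0))
        A=np.c_[2*q[:,:2],np.ones(len(q))]
        d=np.hypot(*(q[:,:2]-np.median(q[:,:2],0)).T);
        w=d>.05
        for _ in range(3):
            x=np.linalg.lstsq(A[w],(q[w,:2]**2).sum(1),rcond=None)[0]
            R=np.sqrt(x[2]+x[0]**2+x[1]**2);d=np.hypot(*(q[:,:2]-x[:2]).T);w=abs(d-R)<.012
        print("axis",x[:2],"R",R,w.sum())
c=load("top0.npz");P=pts(c)
for uv in((10,100),(35,130),(35,190),(10,180),(15,210),(148,40),(20,290),(60,310),(102,214),(136,243)):print(uv,np.round(P[uv[1],uv[0]],3))
c=load("side0.npz");P=pts(c)
for uv in((250,10),(250,60),(290,30),(212,70),(190,40),(185,20),(350,95),(128,130),(138,100)):print(uv,np.round(P[uv[1],uv[0]],3))
E
```

```text
top ledge z -0.0007427218522279011 [-0.00234209 -0.0012088  -0.00026271]
knob [101.81923077 214.72692308] [ 92 207  21  16 260] [0.5488088  0.25855723 0.13725392] [0.10715743 0.1426081 ]
tab [ 91.47239264 275.97546012] [ 82 269  26  15 163] [0.45366875 0.28694175 0.0866772 ] [0.05390156 0.0866772  0.08946473]
3171 [0.50887984 0.21536645 0.09355364] [0.43764195 0.14290353 0.08054425] [0.58125688 0.28702521 0.104819  ]
axis [0.50854211 0.21336045] R 0.06404512986635773 2392
side ledge z 0.0001793456849283892 [-0.00331443 -0.00038874  0.00072126]
knob [212.11111111 102.98611111] [206  93  13  21 216] [0.54959543 0.25704746 0.12850465] [0.10695567 0.1431914 ]
tab [162.56716418 119.43283582] [157 116  12   9  67] [0.45535736 0.28834859 0.08802713] [0.08571722 0.08802713 0.09017087]
2067 [0.50882874 0.21139331 0.09421553] [0.43759227 0.14177237 0.07824655] [0.58132502 0.28717903 0.10493086]
axis [0.50865613 0.21091978] R 0.0641494627319424 1559
(10, 100) [0.75  0.449 0.092]
(35, 130) [0.724 0.445 0.011]
(35, 190) [0.608 0.431 0.015]
(10, 180) [0.608 0.43  0.099]
(15, 210) [0.572 0.472 0.001]
(148, 40) [0.893 0.234 0.041]
(20, 290) [0.427 0.438 0.018]
(60, 310) [0.394 0.366 0.013]
(102, 214) [nan nan nan]
(136, 243) [0.509 0.213 0.097]
(250, 10) [0.687 0.44  0.192]
(250, 60) [0.684 0.437 0.073]
(290, 30) [0.782 0.452 0.119]
(212, 70) [0.598 0.448 0.059]
(190, 40) [0.579 0.567 0.066]
(185, 20) [0.577 0.588 0.106]
(350, 95) [0.86  0.284 0.046]
(128, 130) [0.388 0.359 0.021]
(138, 100) [0.426 0.452 0.018]
```

```bash
cat > m.py <<'E'
from h import *
import sys
AX=np.array([.5086,.2122])
def ang(p): d=np.array(p)[:2]-AX; return np.round([np.hypot(*d)*1e3,np.degrees(np.arctan2(d[1],d[0]))],2)
def hub(c,n,uv):
    P=pts(c);m=(abs(P[...,2]-.097)<.008);m2,ce,s=blob(m,np.array(uv));return
def meas(tag,kn):
    for n,tab in(("top",(90,276)),("side",(163,120))):
        c=load(f"{n}{tag}.npz");P=pts(c);hsv=cv2.cvtColor(c["color"],cv2.COLOR_RGB2HSV)
        m,ce,s=blob(c["color"].max(2)<35,np.array(kn[n]))
        m=cv2.dilate(m.astype(np.uint8),np.ones((3,3)))>0
        q=P[m];q=q[(q[:,2]>.139)&(q[:,2]<.146)];print(n,"knobtop",len(q),q.mean(0),(q[:,:2].min(0)+q[:,:2].max(0))/2,np.ptp(q,0),ang(q.mean(0)))
        # silhouette centroid cast at mid-height
        print("  knob ray@.12",ray(c,*ce,.120),ang(ray(c,*ce,.12)))
        y=(hsv[...,1]>140)&(hsv[...,2]>100)&(abs(hsv[...,0].astype(int)-22)<7)
        m,ce,s=blob(y,np.array(tab));q=P[m];q=q[(q[:,2]>.082)&(q[:,2]<.094)]
        print("  tab",len(q),q.mean(0),np.ptp(q,0),ang(q.mean(0)))
        d=q[:,:2]-AX;a=np.degrees(np.arctan2(d[:,1],d[:,0]));print("  tab angs",a.min(),a.max(),np.median(a),"r",np.hypot(*d.T).min(),np.hypot(*d.T).max())
        r=cv2.minAreaRect(np.float32(q[:,:2]*1000));print("  rect",r,ang(np.array(r[0])/1000))
        # whole brass arm direction
if __name__=="__main__": meas("0",{"top":(102,214),"side":(212,103)})
E
python3 m.py
python3 - <<'E'
import cv2
a=cv2.imread('pics/top0.png')[190:300,60:200];b=cv2.imread('pics/side0.png')[80:190,130:270]
cv2.imwrite('pics/crop0.png',cv2.resize(cv2.hconcat([a,b]),(784,308),interpolation=cv2.INTER_NEAREST))
E
```

```text
top knobtop 121 [0.55067071 0.26466421 0.14116902] [0.55049239 0.26438777] [0.01885881 0.01840288 0.00599298] [67.25 51.27]
  knob ray@.12 [0.55067293 0.26429351 0.12      ] [66.96 51.07]
  tab 136 [0.45420959 0.28870172 0.0871536 ] [0.02293082 0.02458498 0.00730408] [ 93.87 125.41]
  tab angs 120.48137533633401 130.1496145759022 125.3937578959234 r 0.08284352737651944 0.10547229061345638
  rect ((454.16009521484375, 288.8668212890625), (15.12473201751709, 22.419578552246094), 36.4113883972168) [ 94.03 125.38]
side knobtop 65 [0.55028391 0.26231117 0.14212424] [0.55084908 0.26246753] [0.01887379 0.01854329 0.0065733 ] [65.18 50.25]
  knob ray@.12 [0.55164182 0.26656701 0.12      ] [69.34 51.63]
  tab 67 [0.45546852 0.28860887 0.08819362] [0.02038898 0.02455941 0.00816106] [ 93.07 124.81]
  tab angs 120.0500717083811 131.1441013252318 125.15054590300987 r 0.08271435894875459 0.10574405730276962
  rect ((454.4218444824219, 289.18463134765625), (16.586395263671875, 23.625978469848633), 30.588790893554688) [ 94.14 125.14]
```

View pics/crop0.png

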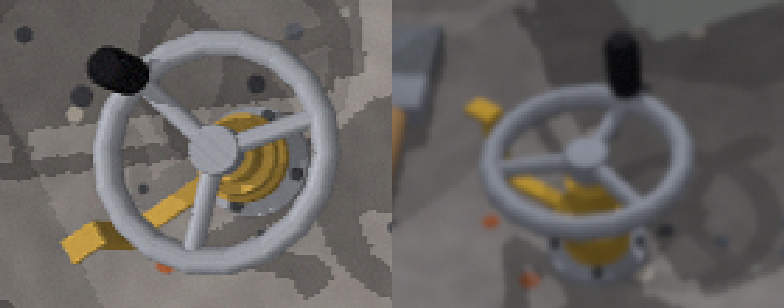

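The tab direction reads 125.2 deg in both views, at radius 83–105 mm (expected end 104). The knob is at 50.7 deg, radius 65–67 mm, top at 0.142, so it matches the description. The turn needed is 1.30 rad, which is inside the given range.

```bash
cat > d.py <<'E'
import numpy as np,sys
from scipy.spatial.transform import Rotation as R
from rig import robot
def tool(t):
    o=robot.get_obs();r=R.from_quat(o["tool_rot"]).as_matrix()
    return np.round(r.T@(np.array(t)-o["position"]),4)
if __name__=="__main__":
    o=robot.get_obs();print(o["time"],o["position"],o["tool_rot"],o["ft_force"],o["grip_width"])
    for i in range(1,len(sys.argv)): print(tool(eval(sys.argv[i])))
E
python3 d.py "(.5498,.2625,.2)"
```

```text
0.1 [0.24459712 0.57442857 0.22166906] [ 2.00042198e-01  9.79786795e-01 -9.05125923e-04 -3.69451932e-04] [-0.12813751 -0.08174534 -0.79038767] 0.08675885923016
[-0.4031 -0.1673  0.0218]
```

>>> send_rows --steps '[0.087,-0.04,-0.017,0,0,0.087,-0.09,-0.037,0,0,0.087,-0.14,-0.058,0.005,0,0.087,-0.19,-0.079,0.01,0,0.087,-0.24,-0.1,0.015,0,0.087,-0.29,-0.12,0.02,0,0.087,-0.34,-0.141,0.022,0,0.087,-0.38,-0.158,0.022,0]' --force 20

```text
time: 1.1
position: [0.5333, 0.2782, 0.1992]
tool_rot: [0.201, 0.98, -0.001, -0.001]
ft_force: [0.4, 1.5, 0.2]
grip_width: 0.087
```

```bash
python3 d.py "(.5498,.2625,.2)" "(.5498,.2625,.107)"
```

```text
1.1 [0.53327183 0.27818028 0.19915147] [ 2.00598559e-01  9.79672415e-01 -1.21653809e-03 -8.35514665e-04] [0.44264935 1.5210101  0.18708357] 0.08703565255367111
[-0.0214 -0.0079 -0.0009]
[-0.0215 -0.0077  0.0921]
```

>>> send_rows --steps '[0.087,-0.021,-0.008,0,0,0.087,-0.0215,-0.008,0.0,0,0.06,-0.0215,-0.0078,0.02,0,0.06,-0.0215,-0.0078,0.042,0,0.06,-0.0215,-0.0078,0.042,0]'

```text
time: 1.72
position: [0.5469, 0.2635, 0.1555]
tool_rot: [0.2, 0.98, -0.002, -0.003]
ft_force: [-0.0, -0.2, 0.1]
grip_width: 0.0656
```

```bash
python3 d.py  "(.5498,.2625,.107)"
python3 - <<'E'
from rig import cams
import cv2,numpy as np
o=[]
for n in("top","side"):
    c=cams.camera(n);o.append(c["color"][:,:,::-1])
a=o[0][130:330,:300];b=o[1][0:200,80:380]
cv2.imwrite('pics/pre.png',cv2.resize(cv2.hconcat([a,b]),(798,266)))
E
```

```text
1.725 [0.54693448 0.26354257 0.15548562] [ 0.19970784  0.9798472  -0.00216604 -0.00339773] [-0.04680145 -0.22413742  0.07534815] 0.0656229121703052
[-0.0033  0.0004  0.0485]
```

View pics/pre.png

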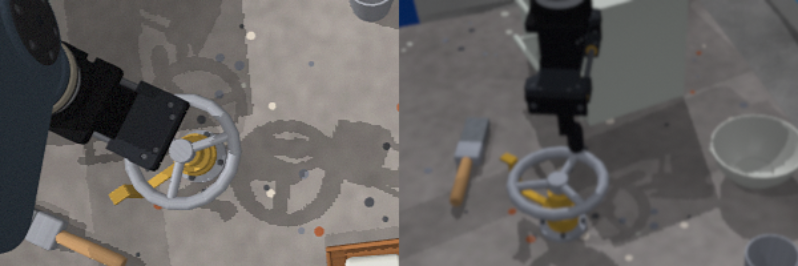

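The gripper sits over the knob and is clear of the box. Next I descend and close.

>>> send_rows --steps '[0.06,-0.0033,0.0004,0.02,0,0.06,-0.0033,0.0004,0.04,0,0.06,-0.0033,0.0004,0.048,0,0.06,-0.0033,0.0004,0.048,0,0.015,-0.0033,0.0004,0.048,0,0.015,-0.0033,0.0004,0.048,0,0.015,-0.0033,0.0004,0.048,0,0.015,-0.0033,0.0004,0.048,0]' --force 15

```text
time: 2.82
position: [0.5524, 0.2629, 0.1098]
tool_rot: [0.2, 0.98, -0.001, -0.001]
ft_force: [2.8, 5.8, 0.9]
grip_width: 0.0278
```

```bash
python3 d.py  "(.5498,.2625,.107)"
```

```text
2.825 [0.5524394  0.26285394 0.10981064] [ 1.99945872e-01  9.79806422e-01 -7.33756487e-04 -6.96027758e-04] [2.83714441 5.82965062 0.94314508] 0.027835610758740068
[ 0.0023 -0.0014  0.0028]
```

>>> send_rows --steps '[0.015,0,0,0,0,0.015,0,0,0,0]'

```text
time: 3.08
position: [0.5536, 0.2642, 0.1099]
tool_rot: [0.2, 0.98, 0.001, 0.0]
ft_force: [2.4, 4.9, -1.8]
grip_width: 0.0232
```

```bash
cat > arc.py <<'E'
from d import *
AX=np.array([.5086,.2122]);o=robot.get_obs();p=o["position"][:2];d=p-AX
a0=np.degrees(np.arctan2(d[1],d[0]));print("t",o["time"],"r",np.hypot(*d),"ang",a0,o["ft_force"].round(1),o["grip_width"],o["position"])
r=float(sys.argv[1])
for a in map(float,sys.argv[2:]):
    t=np.radians(a);print(a,np.round(tool([AX[0]+r*np.cos(t),AX[1]+r*np.sin(t),.108]),4))
E
python3 arc.py .065 58 66 74 82 90 98 106 114
```

```text
t 3.075 r 0.0687638397073391 ang 49.10277134314964 [ 2.4  4.9 -1.8] 0.023197854308359397 [0.55361998 0.26417756 0.10994774]
58.0 [ 0.011  -0.0013  0.0019]
66.0 [ 0.02   -0.0005  0.0019]
74.0 [ 0.0291 -0.001   0.0019]
82.0 [ 0.038  -0.0027  0.0019]
90.0 [ 0.0465 -0.0057  0.0019]
98.0 [ 0.0546 -0.0098  0.0019]
106.0 [ 0.062  -0.015   0.0019]
114.0 [ 0.0686 -0.0212  0.0019]
```

Gripped, with an opening of 23 mm on the 24 mm knob. Now I crank along the arc.

>>> send_rows --steps '[0.015,0.006,0,0,0,0.015,0.013,0,0,0,0.015,0.02,0,0,0,0.015,0.029,-0.001,0,0,0.015,0.038,-0.003,0,0,0.015,0.0465,-0.006,0,0,0.015,0.0465,-0.006,0,0]'

```text
time: 3.95
position: [0.5075, 0.28, 0.1099]
tool_rot: [0.201, 0.98, 0.003, -0.0]
ft_force: [-0.7, 11.9, -2.6]
grip_width: 0.0235
```

```bash
python3 arc.py .065 90 98 106 112 118 122 125.2
```

```text
t 3.95 r 0.06782228900809129 ang 90.92192163897066 [-0.7 11.9 -2.6] 0.023468374490902843 [0.50750875 0.28001351 0.1099268 ]
90.0 [-0.0021 -0.0022  0.0019]
98.0 [ 0.006  -0.0063  0.0019]
106.0 [ 0.0134 -0.0115  0.0019]
112.0 [ 0.0184 -0.0161  0.0019]
118.0 [ 0.0229 -0.0212  0.0018]
122.0 [ 0.0257 -0.0248  0.0018]
125.2 [ 0.0277 -0.0278  0.0018]
```

>>> send_rows --steps '[0.015,0.006,-0.005,0,0,0.015,0.013,-0.01,0,0,0.015,0.018,-0.0145,0,0,0.015,0.0225,-0.0195,0,0,0.015,0.0225,-0.0195,0,0,0.015,0.0225,-0.0195,0,0]'

```text
time: 4.7
position: [0.4773, 0.2709, 0.1098]
tool_rot: [0.201, 0.98, 0.003, -0.002]
ft_force: [-4.1, 4.3, 3.4]
grip_width: 0.0236
```

```bash
python3 arc.py .065  118 122 125.2;  python3 - <<'E'
from rig import cams
import cv2,numpy as np
o=[]
for n in("top","side"):
    c=cams.camera(n);o.append(c["color"][:,:,::-1]);np.savez(n+"1.npz",**c)
a=o[0][170:320,40:220];b=o[1][50:200,110:290]
cv2.imwrite('pics/mid.png',cv2.resize(cv2.hconcat([a,b]),(792,330)))
E
```

```text
t 4.7 r 0.0665074083724895 ang 118.11809141112103 [-4.1  4.3  3.4] 0.02360496452638546 [0.4772557  0.27085808 0.10983352]
118.0 [-0.0013 -0.0008  0.0018]
122.0 [ 0.0014 -0.0045  0.0018]
125.2 [ 0.0034 -0.0075  0.0018]
```

View pics/mid.png

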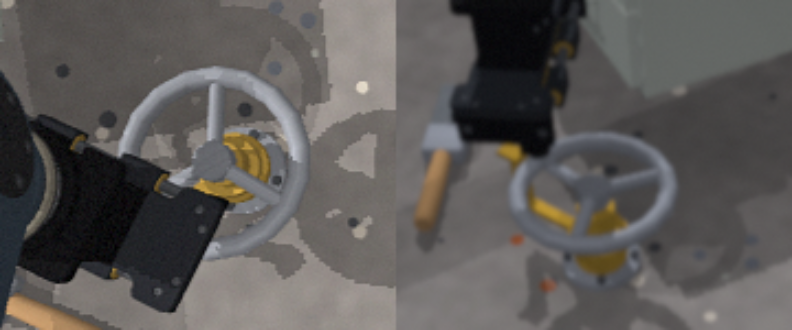

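The wheel has turned with the knob. In the top crop the free spokes now sit near 0 and 120 deg from the knob's spoke, and the arm covers the knob. Now the last few degrees.

>>> send_rows --steps '[0.015,0.002,-0.003,0,0,0.015,0.0045,-0.0065,0,0,0.015,0.0045,-0.0068,0,0,0.015,0.0045,-0.0068,0,0]'

```text
time: 5.3
position: [0.4702, 0.266, 0.1099]
tool_rot: [0.201, 0.98, 0.002, -0.002]
ft_force: [-1.6, 1.5, 0.1]
grip_width: 0.0234
```

```bash
python3 arc.py .065 122 125.2;  cat > spoke.py <<'E'
from h import *
import sys
AX=np.array([.5086,.2122])
def spokes(n):
    c=load(n);P=pts(c);hsv=cv2.cvtColor(c["color"],cv2.COLOR_RGB2HSV)
    d=P[...,:2]-AX;r=np.hypot(d[...,0],d[...,1])
    m=(r>.022)&(r<.05)&(P[...,2]>.07)&(P[...,2]<.105)&(hsv[...,1]<70)&(c["color"].max(2)>60)
    a=np.degrees(np.arctan2(d[...,1],d[...,0]))[m]%360
    h,_=np.histogram(a,72,(0,360))
    out=[]
    for k in range(72):
        if h[k]>=20 and h[k]==max(h[(k+j)%72] for j in range(-6,7)):
            e=(a-(k*5+2.5)+180)%360-180;s=e[abs(e)<25];out.append((round(k*5+2.5+np.median(s),1),len(s)))
    print(n,out)
for n in sys.argv[1:]: spokes(n)
E
python3 - <<'E'
from rig import cams
import numpy as np
for n in("top","side"): np.savez(n+"2.npz",**cams.camera(n))
E
python3 spoke.py top0.npz side0.npz top1.npz side1.npz top2.npz side2.npz
```

```text
t 5.3 r 0.0661069768190592 ang 125.49457721056152 [-1.6  1.5  0.1] 0.02342945164164939 [0.47021658 0.26602235 0.10985682]
122.0 [-0.0031  0.0027  0.0018]
125.2 [-0.0011 -0.0003  0.0018]
top0.npz [(np.float64(51.0), 122), (np.float64(168.1), 130), (np.float64(290.6), 122)]
side0.npz [(np.float64(48.7), 68), (np.float64(169.3), 91), (np.float64(289.8), 75)]
top1.npz [(np.float64(240.5), 125), (np.float64(363.8), 129)]
side1.npz [(np.float64(1.2), 93), (np.float64(122.1), 77), (np.float64(242.9), 74)]
top2.npz [(np.float64(10.9), 124), (np.float64(248.4), 127), (np.float64(248.4), 127)]
side2.npz [(np.float64(7.4), 93), (np.float64(129.6), 79)]
```

The spokes suggest the knob is near 129 deg, a slight overshoot. I'll release, back off and measure it directly.

>>> send_rows --steps '[0.06,0,0,0,0,0.06,0,0,0,0,0.06,0,0,0,0,0.06,0,0,-0.02,0,0.06,0,0,-0.05,0,0.06,-0.0,0.04,-0.08,0,0.06,0.05,0.05,-0.09,0,0.06,0.1,0.05,-0.09,0]'

```text
time: 6.4
position: [0.3989, 0.3523, 0.2018]
tool_rot: [0.201, 0.98, 0.004, -0.001]
ft_force: [0.8, 0.3, -0.4]
grip_width: 0.0601
```

>>> send_rows --steps '[0.06,0.05,0.05,0,0,0.06,0.1,0.1,0,0,0.06,0.1,0.15,0,0,0.06,0.1,0.15,0,0]'

```text
time: 6.9
position: [0.3666, 0.5338, 0.2029]
tool_rot: [0.199, 0.98, 0.005, 0.0]
ft_force: [0.2, -0.9, 0.3]
grip_width: 0.0596
```

```bash
python3 - <<'E'
from rig import cams
import cv2,numpy as np
o=[]
for n in("top","side"):
    c=cams.camera(n);o.append(c["color"][:,:,::-1]);np.savez(n+"3.npz",**c)
a=o[0][170:320,40:220];b=o[1][50:200,110:290]
cv2.imwrite('pics/rel.png',cv2.resize(cv2.hconcat([a,b]),(792,330)))
E
python3 d.py; python3 spoke.py top3.npz side3.npz;python3 -c "
from m import *
meas('3',{'top':(100,262),'side':(172,113)})"
```

```text
7.0 [0.36564516 0.52945737 0.20229361] [ 0.20067387  0.97965363  0.00266597 -0.00128534] [-0.9350788   0.0028198  -0.30837606] 0.05992942851360935
top3.npz [(np.float64(11.3), 127), (np.float64(126.8), 129), (np.float64(248.2), 127)]
side3.npz [(np.float64(8.0), 90), (np.float64(129.3), 76), (np.float64(249.8), 72)]
top knobtop 122 [0.46865239 0.26513422 0.14106308] [0.46879424 0.26472479] [0.01835837 0.0194022  0.00474882] [ 66.32 127.04]
  knob ray@.12 [0.46852384 0.26492632 0.12      ] [ 66.23 127.24]
  tab 105 [0.45194113 0.28970518 0.08714164] [0.01773032 0.026141   0.00832469] [ 96.01 126.17]
  tab angs 120.8635373195615 131.10544992436917 126.5632735791542 r 0.08276030822321453 0.10582003124702605
  rect ((454.2123107910156, 288.6583557128906), (15.546619415283203, 23.52362823486328), 33.367671966552734) [ 93.83 125.43]
side knobtop 59 [0.46826212 0.26279366 0.14183026] [0.46888586 0.26210004] [0.02012862 0.01821232 0.00620192] [ 64.71 128.57]
  knob ray@.12 [0.46932173 0.2666262  0.12      ] [ 67.12 125.82]
  tab 53 [0.45352146 0.28931286 0.08788232] [0.01436807 0.02346913 0.00592367] [ 94.76 125.54]
  tab angs 120.19957122138347 130.66600252991023 125.89681059035519 r 0.0829179594407786 0.10622238052625102
  rect ((452.2561950683594, 288.190673828125), (23.056852340698242, 14.141003608703613), 86.7679672241211) [ 94.6  126.56]
```

View pics/rel.png

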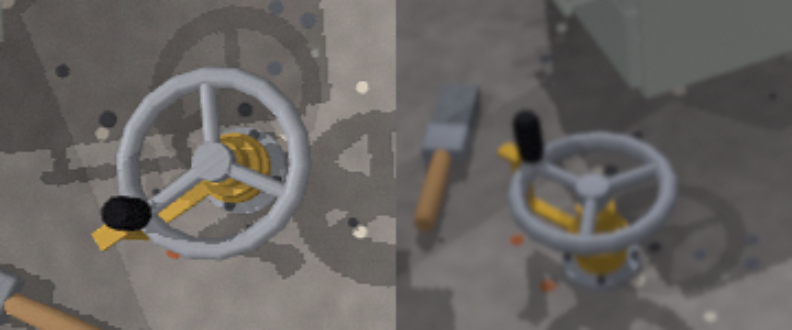

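Released, the knob reads about 127.7 deg against the tab's 125.2. I'll refine the tab direction with its arm before deciding on a correction.

```bash
cat > t.py <<'E'
from h import *
A={"top":(.50854,.21336),"side":(.50866,.21092)}
# hub centre + rim re-fit per image, tab arm, knob
import sys
for tag in sys.argv[1:]:
  for n in("top","side"):
    c=load(f"{n}{tag}.npz");P=pts(c);hsv=cv2.cvtColor(c["color"],cv2.COLOR_RGB2HSV)
    g=(hsv[...,1]<70)&(c["color"].max(2)>60)
    q=P[g&(P[...,2]>.088)&(P[...,2]<.1)][:,:2];r=np.hypot(*(q-A[n]).T);w=(r>.055)&(r<.076)
    rr=q[w];M=np.c_[2*rr,np.ones(len(rr))];x=np.linalg.lstsq(M,(rr**2).sum(1),rcond=None)[0];ax=x[:2]
    d=P[...,:2]-ax;r=np.hypot(d[...,0],d[...,1]);a=np.degrees(np.arctan2(d[...,1],d[...,0]))
    y=(hsv[...,1]>120)&(hsv[...,2]>60)&(abs(hsv[...,0].astype(int)-22)<8)&(abs(a-125)<25)&(P[...,2]>.02)
    for lo,hi in((.035,.06),(.06,.09),(.09,.106)):
        m=y&(r>lo)&(r<hi);s=a[m]; z=P[m][:,2]
        if len(s)>8:print(tag,n,"brass",lo,hi,len(s),"mid %.1f med %.1f"%((np.percentile(s,3)+np.percentile(s,97))/2,np.median(s)),"z",np.median(z).round(3))
    m=(c["color"].max(2)<45)&(P[...,2]>.137)&(P[...,2]<.148)&(r<.085)
    k=P[m].mean(0)[:2]-ax;print(tag,n,"axis",ax.round(4),"knobtop",m.sum(),"r %.4f ang %.1f"%(np.hypot(*k),np.degrees(np.arctan2(k[1],k[0]))))
E
python3 t.py 0 3
```

```text
0 top brass 0.035 0.06 94 mid 124.9 med 125.3 z 0.034
0 top brass 0.06 0.09 159 mid 126.2 med 126.9 z 0.071
0 top brass 0.09 0.106 85 mid 126.0 med 125.9 z 0.087
0 top axis [0.5087 0.2136] knobtop 141 r 0.0649 ang 50.2
0 side brass 0.035 0.06 59 mid 122.2 med 123.7 z 0.035
0 side brass 0.06 0.09 63 mid 124.3 med 125.6 z 0.037
0 side brass 0.09 0.106 43 mid 124.6 med 124.9 z 0.088
0 side axis [0.5087 0.2113] knobtop 85 r 0.0655 ang 50.3
3 top brass 0.035 0.06 94 mid 126.0 med 126.1 z 0.033
3 top brass 0.06 0.09 91 mid 127.3 med 130.1 z 0.058
3 top brass 0.09 0.106 82 mid 126.1 med 126.2 z 0.087
3 top axis [0.5089 0.2136] knobtop 144 r 0.0647 ang 128.9
3 side brass 0.035 0.06 59 mid 123.0 med 123.9 z 0.035
3 side brass 0.06 0.09 80 mid 127.7 med 125.1 z 0.036
3 side brass 0.09 0.106 44 mid 124.7 med 125.5 z 0.088
3 side axis [0.509  0.2113] knobtop 76 r 0.0642 ang 128.3
```

The knob is about 3 deg past the tab (128.6 against 125.3, both views). In both grips the TCP read about 3 mm off the knob along the jaw axis. I'll regrasp with that offset allowed for, aiming the TCP at (0.473, 0.268).

```bash
python3 d.py "(.4731,.2681,.2)"
```

```text
7.0 [0.36564516 0.52945737 0.20229361] [ 0.20067387  0.97965363  0.00266597 -0.00128534] [-0.9350788   0.0028198  -0.30837606] 0.05992942851360935
[-0.2016 -0.1981  0.0006]
```

>>> send_rows --steps '[0.06,-0.03,-0.03,0,0,0.06,-0.07,-0.07,0,0,0.06,-0.11,-0.11,0,0,0.06,-0.15,-0.15,0,0,0.06,-0.18,-0.178,0,0,0.06,-0.2016,-0.1981,0,0,0.06,-0.2016,-0.1981,0,0,0.06,-0.2016,-0.1981,0,0]'

```text
time: 8.0
position: [0.4723, 0.2675, 0.2007]
tool_rot: [0.201, 0.98, 0.003, -0.002]
ft_force: [-0.2, 0.7, 0.1]
grip_width: 0.0601
```

```bash
python3 d.py "(.4731,.2681,.109)"
```

```text
8.0 [0.47233787 0.26749343 0.20073005] [ 0.20135954  0.97951232  0.00262958 -0.00174082] [-0.21769715  0.66831788  0.09583208] 0.060121056437526285
[-0.0009  0.0004  0.0917]
```

>>> send_rows --steps '[0.06,-0.0009,0.0004,0.03,0,0.06,-0.0009,0.0004,0.06,0,0.06,-0.0009,0.0004,0.08,0,0.06,-0.0009,0.0004,0.0917,0,0.06,-0.0009,0.0004,0.0917,0,0.06,-0.0009,0.0004,0.0917,0]'

```text
time: 8.75
position: [0.4735, 0.2685, 0.1097]
tool_rot: [0.201, 0.98, 0.003, -0.001]
ft_force: [0.4, 0.4, 0.3]
grip_width: 0.0599
```

>>> send_rows --steps '[0.015,0,0,0,0,0.015,0,0,0,0,0.015,0,0,0,0,0.015,0,0,0,0,0.015,0,0,0,0,0.015,0,0,0,0]'

```text
time: 9.5
position: [0.4734, 0.2681, 0.1098]
tool_rot: [0.201, 0.98, 0.003, -0.001]
ft_force: [-0.2, -2.5, 2.1]
grip_width: 0.023
```

```bash
python3 arc.py .065 125.2;python3 - <<'E'
from rig import cams
import numpy as np
for n in("top","side"): np.savez(n+"4.npz",**cams.camera(n))
E
python3 spoke.py top4.npz side4.npz
```

```text
t 9.5 r 0.06604705170122614 ang 122.24817679732716 [-0.2 -2.5  2.1] 0.02301588061031755 [0.47335811 0.26805895 0.10976091]
125.2 [ 0.001  -0.0034  0.0017]
top4.npz [(np.float64(8.2), 120), (np.float64(245.3), 129)]
side4.npz [(np.float64(5.0), 90), (np.float64(125.9), 79), (np.float64(247.8), 67)]
```

The spokes moved back about 2.9 deg, as intended. Release and retreat.

>>> send_rows --steps '[0.06,0,0,0,0,0.06,0,0,0,0,0.06,0,0,0,0,0.06,0,0,-0.02,0,0.06,0,0,-0.05,0,0.06,0,0.03,-0.08,0,0.06,0.05,0.05,-0.09,0,0.06,0.1,0.07,-0.09,0]'

```text
time: 10.6
position: [0.4096, 0.3728, 0.2016]
tool_rot: [0.202, 0.979, 0.004, -0.0]
ft_force: [0.1, 0.3, -0.1]
grip_width: 0.0597
```

>>> send_rows --steps '[0.06,0.05,0.05,0,0,0.06,0.1,0.1,0,0,0.06,0.1,0.15,0,0,0.06,0.1,0.15,0,0,0.06,0.1,0.15,0,0]'

```text
time: 11.22
position: [0.3763, 0.5497, 0.2022]
tool_rot: [0.201, 0.979, 0.003, -0.0]
ft_force: [-0.3, -1.0, 0.8]
grip_width: 0.0601
```

```bash
python3 - <<'E'
from rig import cams
import cv2,numpy as np
o=[]
for n in("top","side"):
    c=cams.camera(n);o.append(c["color"][:,:,::-1]);np.savez(n+"5.npz",**c)
cv2.imwrite('pics/fin.png',cv2.resize(cv2.hconcat(o),(800,300)))
E
python3 d.py; python3 spoke.py top5.npz side5.npz;python3 t.py 5
```

```text
11.325 [0.37668767 0.5487307  0.20263908] [ 2.02270432e-01  9.79324329e-01  3.20853782e-03 -4.85833893e-04] [-0.25438875 -0.35750714  0.10539672] 0.0600082979002759
top5.npz [(np.float64(8.1), 118), (np.float64(124.0), 126), (np.float64(245.2), 125)]
side5.npz [(np.float64(5.7), 94), (np.float64(126.2), 80)]
5 top brass 0.035 0.06 101 mid 125.5 med 125.9 z 0.034
5 top brass 0.06 0.09 119 mid 126.2 med 128.8 z 0.064
5 top brass 0.09 0.106 85 mid 126.0 med 125.9 z 0.087
5 top axis [0.5089 0.2137] knobtop 147 r 0.0645 ang 125.6
5 side brass 0.035 0.06 57 mid 123.1 med 123.8 z 0.035
5 side brass 0.06 0.09 85 mid 125.9 med 125.2 z 0.036
5 side brass 0.09 0.106 44 mid 124.6 med 124.9 z 0.088
5 side axis [0.509  0.2113] knobtop 74 r 0.0650 ang 125.3
```

View pics/fin.png

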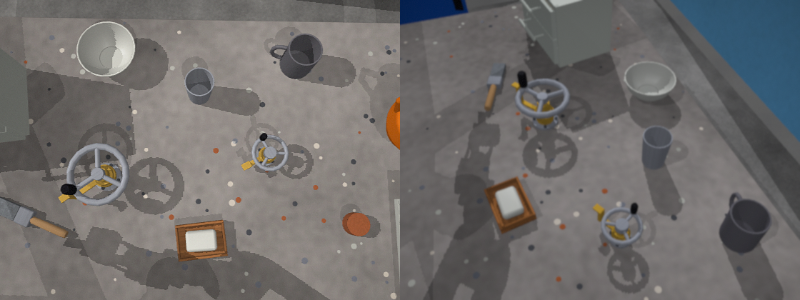

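The knob (top view about (68,189)) now stands in line with the tab at 125.5 against 125.4 deg. The small valve is untouched and the gripper is clear.

```bash
python3 -c "
from rig import hand_in
print(hand_in())"
```

```text
the job is handed in; nothing more can be done
None
```

I cranked the larger wheel anticlockwise by its knob until the knob lined up with the brass tab, then let go, and the job is handed in.

- **Correction:** the first release left the knob about 3° past the tab. I gripped it again, turned it back by that much and released it.
- **Alignment:** after the final release the knob measured 125.6° in the top view and 125.3° in the side view. The tab's pointer measured 126.0° and 124.6°, so the two agree within about 1°. The views differ from each other by about 2 mm, which is within the camera calibration.
- **Spokes:** their angles ranged from 124° to 128° once reduced to the knob's spoke. That is a rougher check and does not contradict the result.
- **Limits:** the highest wrist force in the readings after each move was about 12 N. The clock read about 11.3 s before hand-in.
- **Surroundings:** in the last picture the small valve looked unmoved, nothing had fallen, and the gripper stood well clear.

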